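# Set and lock the time-delay adjuster with the slot key

### The arm

A 6-joint arm with a two-finger parallel gripper is mounted at the origin on a cart in front of the work surface, level with it; the furniture and walls round the work are solid. World frame = base frame: x ahead of the robot, y to its left, z up, the work surface at z = 0. Lengths are in m, angles in rad, forces in N, time in s.
With the tool pointing down it reaches from about 0.35 to 1 m from the base axis. Payload 7.1 kg.
Tool frame: the origin (TCP) lies on the centre line of the jaws, within the pads' length; the fingertips stand 14 mm ahead of it and the grasp point (between the pads) lies 5 mm behind it; x points along the fingers, y is the direction in which the jaws open and shut, and the axes are right-handed (so a half turn about x gives the same grasp; the last joint's range is limited). The gripper opens to 85 mm and grips with 20 to 120 N. Pads are 22 mm wide; open, the fingers measure 114 mm over their backs; the gripper's body (76 mm by 85 mm) begins 54 mm behind the grasp point. The pads swing forward as they close: fully open they stand 13 mm farther back than shut.
Start: joints at [-1.219, 0.423, 1.63, -0, 1.089, -0.019], TCP at [0.226, -0.583, 0.245] pointing down, gripper open.
Joint ranges: [-3, 3], [-0.9, 2.11], [0.09, 2.58], [-1.31, 4.45], [0.11, 2.69], [-2.54, 2.54]. Speed limits (rad/s): [2.39, 2.39, 3.01, 3.14, 3.14, 3.14].

### API

Orientations are given as a unit quaternion [w, x, y, z].
In Python, from station import robot, imaging gives the robot as it stands.
- The arm moves only by the tool jog_arm, never from a script. Its argument "motion" is a list that holds one entry, the list of rows, each a list of 7 numbers: the shift along the tool's x, y, z in mm, then the turn, a rotation vector about the tool's x, y, z in degrees, then the closure, from 0 (fully open) to 1 (shut). In form: [[[dx, dy, dz, rx, ry, rz, claw], ...]]. A call has 1 to 12 rows; each row is the pose to reach, as a shift and turn from the pose measured when the call began, along the tool's axes at that moment; what a row does not reach only later rows make up. A row lasts 1/10 s, in which the tool goes at most 50 mm and 8.59 degrees, less where a joint would pass 70% of its speed; a pose out of reach is approached as far as the arm can. A call with a gripper value outside its range is refused whole. The fingers move at their own pace and stop on an object; "grip_force" is the grip in N (left out, the last holds). Time passes only in rows, so rows that repeat a pose let the fingers close. It gives the time, the measured TCP pose, the force and the opening at its end, in the units of the state.
- robot.get_obs(): the state, without advancing time (a new reading comes with each control period).
- imaging.grab_frame(name): name is "scene" or "top" or "wrist"; returns the picture (400x640x3 uint8, red, green, blue); there is no depth.
- imaging.calibration(name): a dict with "fx", "fy", "cx", "cy" (pixels), "rvec" (rotation vector, rad) and "tvec" (3), from world to camera coordinates, as OpenCV has them. Camera axes: x right, y down, z forward; pixel columns grow to the right and rows downward; lengths in m; the calibration is good to about 2 mm. A picture is of the moment at which its call begins: read the wrist's pose just before it. calibration takes no time and is no camera call; for the wrist camera it gives the pose at the moment of the call.
- robot.finish_job(): hands the job in, once; it reports no verdict.
The state is a dict: "clock": time; "joint_pos": joint angles; "qd": joint speeds; "joint_torque": joint torques, N m; "tool_pos": TCP position; "orientation": TCP orientation; "contact_force": force on the tool from outside, world axes, zero at the start; "wrist_torque": the same for the moment, N m; "opening": finger opening in m.
Only numpy, scipy, OpenCV 4.12 (cv2) and the standard library are available. Lean on these libraries where they do the work, as an engineer would, in place of code of your own. Each camera call takes 0.05 s, during which the arm holds its last target. There are 200 camera calls.

### The job

Take the red slot key from its stand and use it to turn the slotted adjuster on the sloping panel of the grey time-delay unit clockwise until its white mark points at the green marker on the ring around it. Then, with the same key, turn the slotted lock screw on the unit's flat top clockwise all the way to its stop, so that its white mark is at the green mark and the adjuster stays as set. Put the key back upright, fully down in its stand, let go, and leave the other things on the counter where they are; turn the screws with the key only, not with the fingers.

Things in the scene. Friction and masses are not known exactly. Their poses are not given: they have to be found in the camera images.
- slot_key: Red paddle-handled slot key, 100 mm long, 0.12 kg; origin mid blade tip, z from tip to handle, x along the blade's width. Blade 24 (x) x 4 (y; 3 in the last 5 mm) x 15 long; shaft 12 across; black flange 38 across at z 45 to 50; flat handle 44 (x) x 14 (y), z 50 to 100, gripped across its 14 mm. Half a turn about z gives the same fit
- slot_key_grip (a point): middle of the key's handle, 78 mm from the tip; axes as the key's
- slot_key_tip (a point): middle of the key's blade tip; axes as the key's
- key_stand_mouth (a point): centre of the top of the fixed grey key stand, a block 70 x 70 x 50 mm; z up. Its rectangular through hole is 30 mm along x by 17 mm along y of this point; the key stands in it tip down, its flange resting on the top, the blade's width along the 30 mm
- glass_screen_face (a point): a point on the near face of the clear, hardly visible glass screen that stands upright across the counter behind the work, square to world x, from the counter to far above the arm; keep the arm and gripper on the robot's side of it
- delay_unit: grey time-delay unit, 160 deep (x) x 200 wide (y) x 82 mm high, fixed to the counter; origin at the centre of its underside, x from its front to its back. The front panel slopes up from 30 mm height at the front edge at 30 degrees to the flat top, which begins 10 mm behind the origin
- adjuster_slot (a point): the adjuster, a brass slotted screw head 29 mm across on the unit's sloping panel (30 degrees from level). Centre of the head's outer face; z is the screw axis, out of the panel; x along the slot toward its white mark. The slot is 8 mm wide, 8 mm deep, and runs right across; a fixed steel collar (32 mm inside, 39 outside) round the head stands 1 mm above its face
- adjuster (a joint): angle of the adjuster, clockwise positive as seen facing it, 0 when the white mark points straight up the slope; stops at -1.2 and 0.9; stiff, stays where it is left
- marker_ring_mark (a point): green marker on the aluminium ring (60 mm across) round the adjuster's collar; the point is 25 mm from the screw axis; x points from the screw axis through the marker, z out of the panel
- marker_ring (a joint): angle of the marker ring, same axis, sense and zero as the adjuster; not to be turned. The adjuster is set when its angle equals this one
- lock_screw_slot (a point): the lock screw, an identical slotted head in an identical collar on the unit's flat top, axis vertical. The point is the centre of the head's top face; z up; x along the slot toward its white mark
- lock_screw (a joint): angle of the lock screw, clockwise positive from above; 0 with the white mark at the red mark (open), stop at 1.4 with the white mark at the green mark (locked); stiff, stays where it is left
- till_roll: bystander: white paper till roll standing on end, 58 mm across, 57 high mm; origin at the centre of its underside; leave it alone
- red_stamp: bystander: red-handled round hand stamp, 36 across, 75 high mm; origin at the centre of its underside; leave it alone
- ink_pad: bystander: blue ink pad, 69x98x19 mm; origin at the centre of its underside; leave it alone
- stapler: bystander: black stapler, 36x128x46 mm; origin at the centre of its underside; leave it alone
- coin_roll: bystander: paper roll of coins standing on end, 26 across, 88 high mm; origin at the centre of its underside; leave it alone
Not all that is in view belongs to the job. What is shaped like the part that bears key_stand_mouth but purple or turquoise is not meant.

How it is judged:
By the outcome, as a careful person would: the job done as asked, in the order asked, and still so for the second after the job is handed in, with the robot touching nothing.
It also fails if it takes over 61 s, if anything falls off the work surface, if the arm or the gripper's body presses on something with over 40 N, if the wrist force passes 120 N, or if a joint passes its speed limit or range.

## Working session

There is one attempt and no reset: what is moved stays moved. The work goes in short steps, Python scripts to look and compute and a tool call to move; the robot and the scene stay as the last step left them, time stands still between calls to the robot, and variables do not carry over. Pictures are saved under pics/ and viewed, about 8 in all and at most 12, crops included, and the job is handed in when it is done.

Besides the shell and the picture viewer there is one more tool, called after "Call:" as name(argument=value, ...) on one line, values as JSON. jog_arm: Moves the arm, as the interface text tells. Its arguments: {"type":"object","properties":{"motion":{"type":"array"},"grip_force":{"type":"number"}},"required":["motion"]}

```bash
ls; mkdir -p pics
cat > h.py <<'E'
import numpy as np, cv2
from scipy.spatial.transform import Rotation as R
from station import robot, imaging
def grab(n,f):
    im=imaging.grab_frame(n); cv2.imwrite('pics/'+f,im[:,:,::-1]); return im
def cam(n):
    c=imaging.calibration(n); M=cv2.Rodrigues(np.array(c['rvec'],float))[0]
    K=np.array([[c['fx'],0,c['cx']],[0,c['fy'],c['cy']],[0,0,1]]); return K,M,np.array(c['tvec'],float).ravel()
def proj(n,P,c=None):
    K,M,t=c or cam(n); p=(K@(M@np.atleast_2d(P).T+t[:,None])).T; return p[:,:2]/p[:,2:]
def ray(n,uv,c=None):
    K,M,t=c or cam(n); d=M.T@np.linalg.inv(K)@np.array([*uv,1.]); return -M.T@t,d/np.linalg.norm(d)
def onz(n,uv,z,c=None):
    o,d=ray(n,uv,c); return o+d*(z-o[2])/d[2]
def pose():
    o=robot.get_obs(); q=np.array(o['orientation']); return np.array(o['tool_pos']),R.from_quat(q[[1,2,3,0]]),o
def axes(x,y):  # tool x (fingers), y (jaws)
    x=np.array(x,float)/np.linalg.norm(x); y=np.array(y,float); y-=x*(x@y); y/=np.linalg.norm(y)
    return R.from_matrix(np.c_[x,y,np.cross(x,y)])
def togo(p,Rt):
    p0,R0,o=pose(); 
    print('shift mm',np.round(R0.inv().apply(np.array(p)-p0)*1e3,1),'turn deg',np.round(np.degrees((R0.inv()*Rt).as_rotvec()),2))
E
python3 - <<'E'
from h import *
a=grab('scene','s1.png');b=grab('top','t1.png');cv2.imwrite('pics/st.png',np.vstack([a,b])[:,:,::-1])
for n in('scene','top','wrist'):
    K,M,t=cam(n);print(n,K[0,0],K[0,2],K[1,2],(-M.T@t).round(3),M[2].round(3))
p,r,o=pose();print(p,r.as_matrix().round(3),o)
E
```

```text
pics
scene 432.59195672040045 316.92013944411 201.20126595845946 [-0.389  0.571  1.263] [ 0.57  -0.414 -0.709]
top 393.23739137929647 327.3965416756952 199.5189430379829 [ 0.375 -0.085  1.463] [ 0.139 -0.025 -0.99 ]
wrist 328.7932750393957 318.18350666126094 200.88752536143545 [ 0.293 -0.556  0.373] [-0.266 -0.102 -0.959]
[ 0.22633727 -0.58207307  0.24462913] [[-0.     0.362 -0.932]
 [ 0.001 -0.932 -0.362]
 [-1.    -0.001 -0.   ]] {'clock': 0.1, 'joint_pos': array([-1.21899897e+00,  4.23754601e-01,  1.63061460e+00,  4.70259988e-06,
        1.08858249e+00, -1.89995668e-02]), 'qd': array([-0.00143886, -0.00082575,  0.00032272,  0.00097612, -0.00182738,
        0.00077809]), 'joint_torque': array([-6.54651194e-04, -5.58428121e+01, -2.82444352e+01, -6.92324193e-05,
        2.96725353e-03, -1.97932252e-06]), 'tool_pos': array([ 0.22633727, -0.58207307,  0.24462913]), 'orientation': array([-0.12987189, -0.69491085, -0.13082009,  0.69506712]), 'contact_force': array([ 0.31219708,  0.82697904, -0.06823904]), 'wrist_torque': array([ 0.00997136, -0.01910617,  0.00291182]), 'opening': 0.085445610437249}
```

View pics/s1.png

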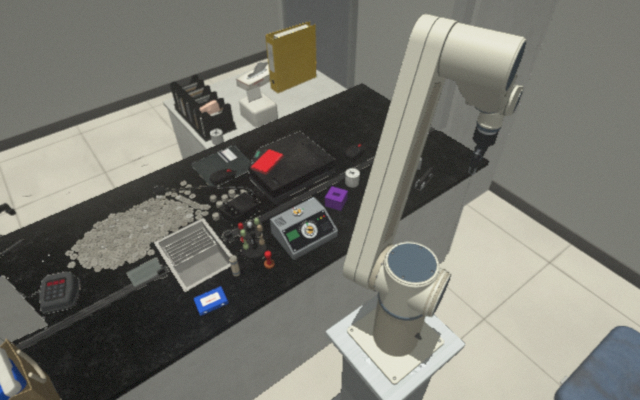

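View pics/t1.png

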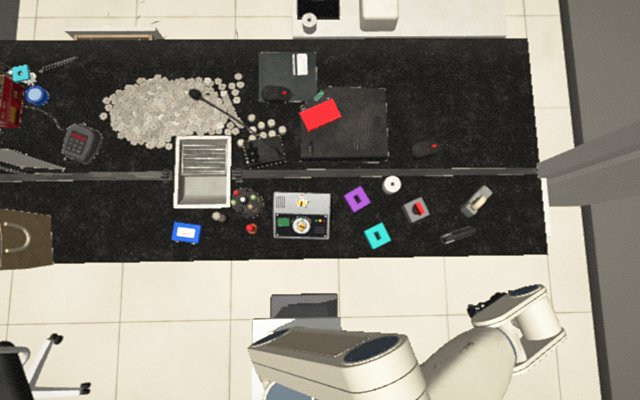

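The top view shows the grey stand with the red key at about (416,210), the delay unit at (302,214), and decoy stands at (357,199) and (376,236). The till roll is at (392,184), the stapler at (477,200) and the glass base at row ~172.

Run:
```python
from h import *
for nm,uv,z in [('key top',(417,209),.1),('stand c',(416,210),.05),('adj',(301,226),.055),('lock',(302,201),.082),('glass',(416,175),0.),('till',(392,184),.057),('turq',(376,236),.05),('purple',(357,199),.05),('dark',(460,234),.03),('stapler',(477,200),.05)]:
    print(nm,onz('top',uv,z).round(3))
im=cv2.imread('pics/t1.png')
a=cv2.resize(im[185:245,265:335],None,fx=8,fy=8,interpolation=2);b=cv2.resize(im[185:245,395:440],None,fx=5,fy=8,interpolation=2)
cv2.imwrite('pics/c1.png',np.hstack([a,b]))
p,r,o=pose();K,M,t=cam('wrist');print(r.inv().apply(-M.T@t-p).round(4),r.inv().apply(M[2]).round(3),r.inv().apply(M[0]).round(3))
```

```text
key top [ 0.528 -0.433  0.1  ]
stand c [ 0.53  -0.442  0.05 ]
adj [ 0.479 -0.025  0.055]
lock [ 0.565 -0.03   0.082]
glass [ 0.67  -0.462  0.   ]
till [ 0.626 -0.357  0.057]
turq [ 0.439 -0.293  0.05 ]
purple [ 0.574 -0.229  0.05 ]
dark [ 0.442 -0.605  0.03 ]
stapler [ 0.564 -0.669  0.05 ]
[-0.1286  0.     -0.0718] [ 0.959 -0.001  0.285] [0.    1.    0.001]
```

View pics/c1.png

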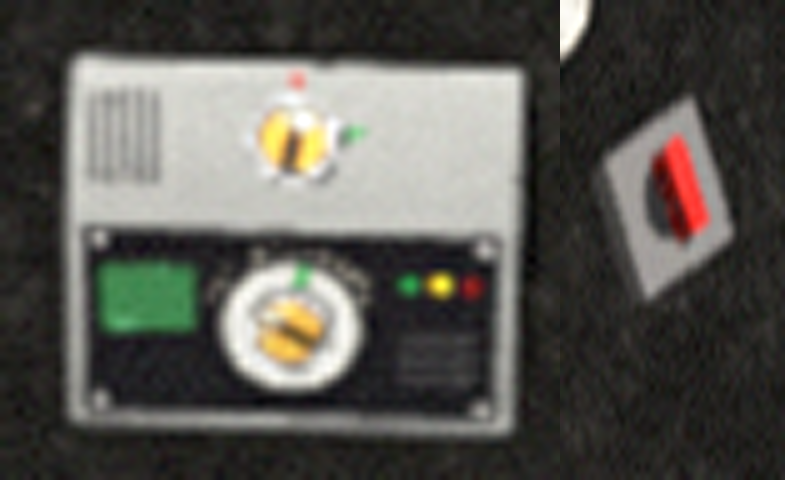

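The crop shows the adjuster's mark at upper left (about -1.0 rad), the ring's green marker at about +0.1, and the lock mark at the red. The key's stand is yawed by about 26°. I'll move above the key for a closer look.

Run:
```python
from h import *
y=np.radians(-64)
togo([.53,-.438,.22],axes([0,0,-1],[np.cos(y),np.sin(y),0]))
```

```text
shift mm [  24.7  -24.2 -335.2] turn deg [-4.76 -0.    0.08]
```

Call:
jog_arm(motion=[[[4,-3,-48,-1,0,0,0],[8,-7,-96,-2,0,0,0],[11,-11,-144,-3,0,0,0],[14,-14,-192,-4,0,0,0],[18,-18,-240,-4.7,0,0,0],[22,-21,-290,-4.7,0,0,0],[25,-24,-335,-4.7,0,0,0],[25,-24,-335,-4.7,0,0,0],[25,-24,-335,-4.7,0,0,0]]])

```text
clock: 1.0
tool_pos: [0.5303, -0.4373, 0.2188]
orientation: [-0.159, -0.688, -0.16, 0.689]
contact_force: [-0.2, -0.2, 0.5]
opening: 0.0853
```

Run:
```python
from h import *
print(pose()[0]); c=cam('wrist'); np.savez('w1.npz',*c); grab('wrist','w1.png')
```

```text
[ 0.53027965 -0.43728979  0.21881038]
```

View pics/w1.png

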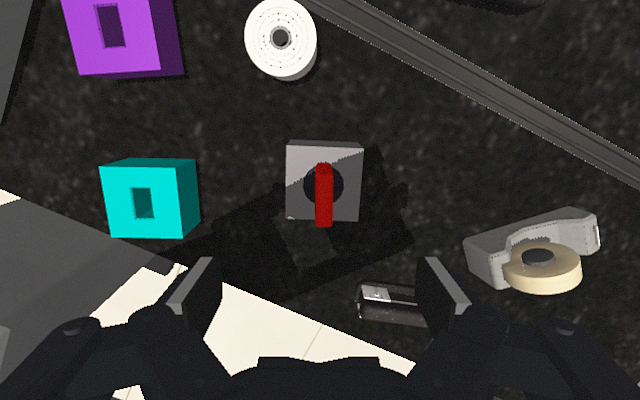

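The wrist view shows the key handle at about (323,195) in its grey stand, with the stand's corners at about (286,147), (363,148), (359,221) and (286,219). I'll fit a handle model to the red mask.

Run:
```python
from h import *
from scipy.optimize import minimize
c=tuple(np.load('w1.npz').values()); im=cv2.imread('pics/w1.png').astype(int)
m=((im[:,:,2]>90)&(im[:,:,1]<60)&(im[:,:,0]<60)); m[:, :280]=0; m[:,370:]=0; m[:130]=0; m[250:]=0
ys,xs=np.where(m);print(m.sum(),xs.min(),xs.max(),ys.min(),ys.max())
def sil(p):
    x,y,a=p[0],p[1],p[2]; ca,sa=np.cos(a),np.sin(a)
    P=np.array([[x+ca*i*.022-sa*j*.007,y+sa*i*.022+ca*j*.007,z] for i in(-1,1) for j in(-1,1) for z in(.055,.105)])
    q=proj('',P,c); h=cv2.convexHull((q*16*4).astype(np.int32)); k=np.zeros((1600,2560),np.uint8)
    cv2.fillPoly(k,[h],1,shift=4); return k
M4=cv2.resize(m.astype(np.uint8),None,fx=4,fy=4,interpolation=0)
f=lambda s:-(lambda k:(k&M4).sum()/(k|M4).sum())(sil(np.array([.53,-.437,.45])+np.array(s)*[.01,.01,.1]))
r=minimize(f,[0,0,0],method='Nelder-Mead',options=dict(initial_simplex=[[0,0,0],[1,0,0],[0,1,0],[0,0,1]]))
k=np.array([.53,-.437,.45])+r.x*[.01,.01,.1];print('key',k.round(4),np.degrees(k[2]),r.fun)
C=np.array([onz('',u,.05,c) for u in [(286,147),(363,148),(359,221),(286,219)]]);print('stand',C.mean(0).round(4),(C[1]-C[0]).round(3),(C[3]-C[0]).round(3))
a=k[2]-np.pi/2
togo([k[0],k[1],.078],axes([0,0,-1],[np.cos(a),np.sin(a),0]))
```

```text
1113 315 332 163 226
key [ 0.5311 -0.4413  0.4576] 26.21685008997038 -0.920881166614955
stand [ 0.5311 -0.4417  0.05  ] [ 0.03  -0.063  0.   ] [-0.063 -0.028  0.   ]
shift mm [141.    4.1  -0.3] turn deg [-0.23  0.04  0.14]
```

Call:
jog_arm(motion=[[[45,4,0,0,0,0,0],[90,4,0,0,0,0,0.3],[125,4,0,0,0,0,0.5],[141,4,0,0,0,0,0.5],[141,4,0,0,0,0,1],[141,4,0,0,0,0,1],[141,4,0,0,0,0,1],[141,4,0,0,0,0,1],[141,4,0,0,0,0,1],[141,4,0,0,0,0,1]]], grip_force=100)

```text
clock: 2.05
tool_pos: [0.5314, -0.4419, 0.0796]
orientation: [-0.159, -0.689, -0.159, 0.689]
contact_force: [-1.3, 0.9, 6.2]
opening: 0.0134
```

Run:
```python
from h import *
p,r,o=pose();print(p,r.as_matrix().round(4),o['contact_force'],o['opening'],o['qd'].round(3),o['joint_pos'].round(2))
np.savez('grasp.npz',p=p,q=r.as_quat())
```

```text
[ 0.53143318 -0.44186078  0.07955374] [[-3.000e-04  4.383e-01 -8.988e-01]
 [ 5.000e-04 -8.988e-01 -4.383e-01]
 [-1.000e+00 -6.000e-04  1.000e-04]] [-1.30276023  0.8785908   6.24758776] 0.013445900718775605 [-0.001  0.001 -0.001 -0.001  0.002 -0.001] [-0.71  0.72  1.55  0.    0.87  0.41]
```

```bash
cat >> h.py <<'E'
L=.0746; n=np.array([-.5,0,.866]); up=np.array([.866,0,.5])
E
python3 - <<'E'
from h import *
t=np.array([.479,-.025,.06])+.03*n-.055*up
togo(t+L*n,axes(-n,[0,-1,0]))
E
```

```text
shift mm [ -43.3 -441.5  -45.8] turn deg [25.39 29.49  6.84]
```

Call:
jog_arm(motion=[[[-45,0,0,0,0,0,1],[-90,0,0,0,0,0,1],[-120,-20,0,2,2,0.5,1],[-125,-66,-5,4,5,1,1],[-125,-114,-10,7,8,2,1],[-120,-162,-16,10,11,3,1],[-115,-210,-22,13,15,3.5,1],[-105,-257,-28,16,19,4,1],[-90,-304,-33,19,23,5,1],[-75,-350,-38,22,26,6,1],[-60,-396,-43,25,29,6.8,1],[-44,-441,-46,25.4,29.5,6.8,1]]])

```text
clock: 3.25
tool_pos: [0.4211, -0.0917, 0.1557]
orientation: [0.011, 0.863, 0.029, -0.504]
contact_force: [0.3, 1.0, -1.8]
opening: 0.0126
```

Run:
```python
from h import *
p,r,o=pose();print(p,r.as_matrix().round(3),o['contact_force'],o['opening'],o['qd'].round(2),o['joint_pos'].round(2)); c=cam('wrist'); np.savez('w2.npz',*c); im=grab('wrist','w2.png')
print(proj('',[[.479,-.025,.06],[.565,-.03,.085]],c))
```

```text
[ 0.42108557 -0.09173019  0.15567873] [[ 0.491  0.061 -0.869]
 [ 0.039 -0.998 -0.048]
 [-0.87  -0.01  -0.492]] [ 0.30679595  1.03599927 -1.77644858] 0.012631118540897759 [ 0.31  0.05  0.22  2.18 -0.23 -1.78] [-0.39  0.21  2.4   1.3   0.23 -0.11]
[[236.78740919 192.43686948]
 [248.20488324  73.59696581]]
```

View pics/w2.png

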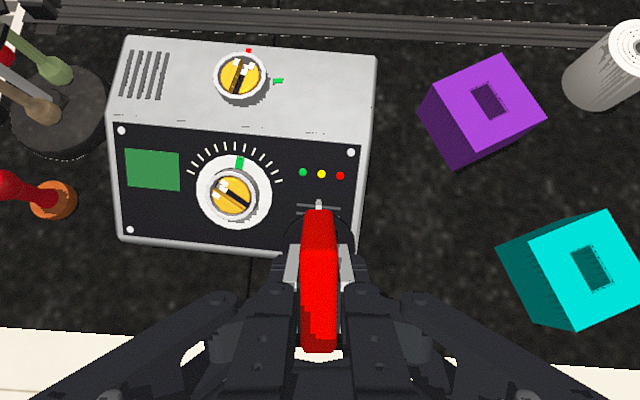

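The picture was taken before the arm had fully arrived: the key hangs at (318,215–350), the adjuster head is at about (233,196), its marker at (240,161), and the lock head is at (241,76). The tilted pose is near the wrist singularity (j5≈0.2), so I'll lean the tool a few degrees sideways there. First I'll locate the unit and rectify the panel.

```bash
cat >> h.py <<'E'
def rect(im,c,O,ex,ey,half,px=6):
    # picture of the plane O+a*ex+b*ey, px per mm, ex right, ey up
    s=half/1000; P=[O-s*ex+s*ey,O+s*ex+s*ey,O+s*ex-s*ey,O-s*ex-s*ey]; N=2*half*px
    H=cv2.getPerspectiveTransform(proj('',P,c).astype(np.float32),np.float32([[0,0],[N,0],[N,N],[0,N]]))
    return cv2.warpPerspective(im,H,(N,N),flags=cv2.INTER_CUBIC)
E
python3 - <<'E'
from h import *
c=tuple(np.load('w2.npz').values()); im=cv2.imread('pics/w2.png')
for uv,z in [((126,36),.082),((377,56),.082),((118,238),.03),((355,258),.03),((241,76),.087)]: print(uv,onz('',uv,z,c).round(4))
right=np.array([0,-1,0.])
o,d=ray('',(233,196),c)
for h in (0,.005,.01):
  # panel plane: passes front-edge point
  f=onz('',(236,248),.03,c); O=f+n*h; P=o+d*((O-o)@n)/(d@n); print(h,P.round(4))
  if h==.005: A=P
Lk=onz('',(241,76),.087,c)
cv2.imwrite('pics/r2.png',np.hstack([rect(im,c,A,right,up,32),rect(im,c,Lk,right,np.array([1.,0,0]),32)]))
E
```

```text
(126, 36) [0.5951 0.0707 0.082 ]
(377, 56) [ 0.5874 -0.1264  0.082 ]
(118, 238) [0.4414 0.0785 0.03  ]
(355, 258) [ 0.4366 -0.1199  0.03  ]
(241, 76) [ 0.5614 -0.0254  0.087 ]
0 [ 0.4778 -0.0202  0.0524]
0.005 [ 0.4766 -0.0217  0.0575]
0.01 [ 0.4754 -0.0232  0.0626]
```

View pics/r2.png

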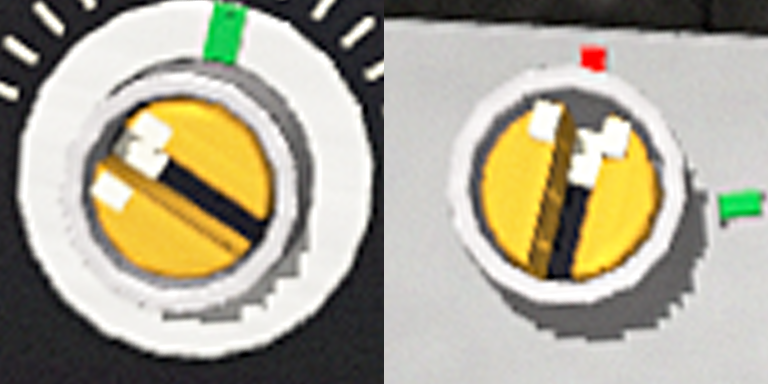

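The rectified view shows the adjuster's mark at about -60° from the up-slope direction and the green marker at about +12°. The lock slot is at about +10°, with its green mark about 80° further clockwise. Next I'll work out the head positions and the pre-insertion pose.

```bash
cat >> h.py <<'E'
Rz=R.from_euler('z',-1.8,degrees=True); n=Rz.apply([-.5,0,3**.5/2]); up=Rz.apply([3**.5/2,0,.5]); right=Rz.apply([0,-1,0])
def tool(th,t,nn=n,u0=up,sgn=1):  # blade along slot angle th(deg cw), camera side toward mark if sgn=1, tool axis t
    t=t/np.linalg.norm(t); a=np.radians(th); u=sgn*(np.cos(a)*u0+np.sin(a)*right); z=-(u-t*(u@t)); z/=np.linalg.norm(z)
    return axes(t,np.cross(z,t))
E
python3 - <<'E'
from h import *
c=tuple(np.load('w2.npz').values())
A=np.array([.4766,-.0217,.0575]); w=lambda a,b:A+(a-192)/6000*np.array([0,-1,0])+(192-b)/6000*np.array([.866,0,.5])
uv=proj('',[w(196,172),w(183,188)],c); print(uv)
f=onz('',(236,248),.03,c)
o,d1=ray('',uv[0],c);_,d2=ray('',uv[1],c)
for h in(0,.002,.004):
  P=o+d1*((f+n*h-o)@n)/(d1@n)
  S=np.linalg.lstsq(np.c_[d2,-n],P-o,rcond=None)[0]; print(h,'ring',P.round(4),'head',(o+d2*S[0]).round(4),'delta',S[1])
p,r,ob=pose();print(p,ob['joint_pos'].round(3))
H=np.array([.476,-.0225,.060]); t=-n-.12*right
tip=H+.015*n
togo(tip-L*t/np.linalg.norm(t),tool(-60,t))
E
```

```text
[[233.73608612 191.90470747]
 [231.05106225 195.07535065]]
0 ring [ 0.4807 -0.0209  0.0541] head [ 0.4765 -0.0211  0.0608] delta 0.007866383443423297
0.002 ring [ 0.4802 -0.0215  0.0561] head [ 0.476  -0.0217  0.0627] delta 0.007802154672442054
0.004 ring [ 0.4797 -0.0221  0.0582] head [ 0.4756 -0.0223  0.0647] delta 0.007737925901460832
[ 0.42043085 -0.09038031  0.15513397] [-0.39   0.214  2.399  1.311  0.234 -0.124]
shift mm [ 23.4 -59.4  -3.1] turn deg [-55.79   2.55  -2.88]
```

Call:
jog_arm(motion=[[[3,-8,0,-8,0.4,-0.4,1],[6,-17,-1,-16,0.8,-0.8,1],[9,-25,-1,-24,1.2,-1.2,1],[13,-34,-2,-32,1.6,-1.6,1],[16,-42,-2,-40,2,-2,1],[20,-51,-3,-48,2.3,-2.5,1],[23,-60,-3,-55.8,2.5,-2.9,1],[23,-60,-3,-55.8,2.5,-2.9,1],[23,-60,-3,-55.8,2.5,-2.9,1],[23,-60,-3,-55.8,2.5,-2.9,1]]])

```text
clock: 4.3
tool_pos: [0.4311, -0.0298, 0.1377]
orientation: [0.398, 0.769, 0.281, -0.414]
contact_force: [0.5, -0.3, -1.3]
opening: 0.013
```

Run:
```python
from h import *
p,r,o=pose();print(p,o['contact_force'],o['opening'],o['qd'].round(2),o['joint_pos'].round(2)); c=cam('wrist'); np.savez('w3.npz',*c); im=grab('wrist','w3.png')
H=np.array([.476,-.022,.0625]); t=-n-.12*right; t/=np.linalg.norm(t)
togo(H+.015*n-L*t,tool(-60,t))
tip=p+r.apply([L,0,0]);print('tip',tip,'head px',proj('',[H,tip],c))
u,v=proj('',[H],c)[0].astype(int)
cv2.imwrite('pics/w3c.png',cv2.resize(im[max(0,v-75):v+75,u-100:u+100,::-1],None,fx=4,fy=4,interpolation=2))
```

```text
[ 0.43108427 -0.0298324   0.13768448] [ 0.46855123 -0.25793844 -1.33511054] 0.012968888436474773 [-0.   -0.    0.    0.01 -0.   -0.02] [-0.24  0.27  2.42  1.74  0.23 -1.41]
shift mm [-1.6  0.7 -1. ] turn deg [-0.11  0.04  0.  ]
tip [ 0.46835043 -0.02215613  0.07351699] head px [[320.9486875  211.84616963]
 [318.74617931 217.60993001]]
```

View pics/w3c.png

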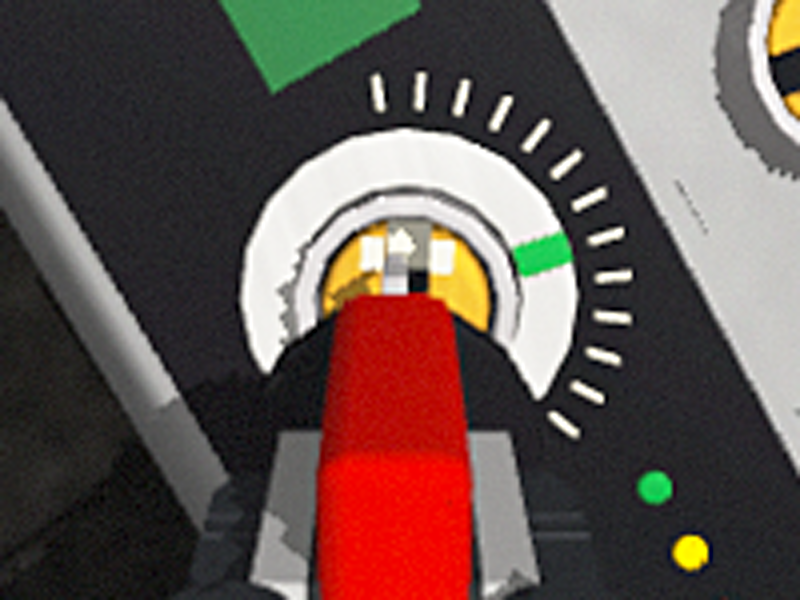

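The crop shows the blade hanging over the slot, aligned in angle and about 1–1.5 mm left of the slot's centre. I'll shift 1 mm and insert.

Run:
```python
from h import *
p,r,o=pose()
H=np.array([.476,-.022,.0625])+r.apply([0,.0008,0]); t=-n-.12*right; t/=np.linalg.norm(t)
for h in(.005,-.004,-.006): togo(H+h*n-L*t,tool(-60,t))
```

```text
shift mm [ 8.4  2.1 -0. ] turn deg [-0.11  0.04  0.  ]
shift mm [17.3  2.6  0.9] turn deg [-0.11  0.04  0.  ]
shift mm [19.3  2.7  1.1] turn deg [-0.11  0.04  0.  ]
```

Call:
jog_arm(motion=[[[4,2,0,0,0,0,1],[8.4,2.1,0,0,0,0,1],[11,2.3,0.3,0,0,0,1],[14,2.4,0.6,0,0,0,1],[17.3,2.6,0.9,0,0,0,1],[17.3,2.6,0.9,0,0,0,1]]])

```text
clock: 4.95
tool_pos: [0.4414, -0.0304, 0.1231]
orientation: [0.398, 0.769, 0.281, -0.414]
contact_force: [0.1, 0.8, -2.5]
opening: 0.0128
```

Run:
```python
from h import *
p,r,o=pose();print('tip',(p+r.apply([L,0,0])).round(4),'force tool',r.inv().apply(o['contact_force']).round(1),r.inv().apply(o['wrist_torque']).round(2),o['joint_pos'].round(2))
H=np.array([.476,-.022,.0625]);d=p+r.apply([L,0,0])-H;print('n',d@n,'up',d@up,'right',d@right)
```

```text
tip [ 0.4787 -0.0227  0.0589] force tool [ 2.3 -1.3  0.1] [-0.05 -0.28 -0.33] [-0.24  0.33  2.4   1.92  0.23 -1.58]
n -0.004445251295820888 up 0.00054653429762902 right 0.0006180163583645908
```

Call:
jog_arm(motion=[[[2,0,0,0,0,0,1],[2,0,0,0,0,0,1],[2,0,0,8,0,0,1],[2,0,0,14,0,0,1],[2,0,0,20,0,0,1],[2,0,0,20,0,0,1]]])

```text
clock: 5.55
tool_pos: [0.4418, -0.0298, 0.1216]
orientation: [0.257, 0.827, 0.205, -0.457]
contact_force: [-5.2, 1.0, 8.2]
opening: 0.0127
```

```bash
cat > st.py <<'E'
from h import *
p,r,o=pose();print('tip',(p+r.apply([L,0,0])).round(4),'force tool',r.inv().apply(o['contact_force']).round(1),r.inv().apply(o['wrist_torque']).round(2),o['joint_pos'].round(2))
H=np.array([.476,-.022,.0625]);d=p+r.apply([L,0,0])-H;print('n',d@n,'up',d@up,'right',d@right)
u=-r.apply([0,0,1]);print('blade deg',np.degrees(np.arctan2(u@right,u@up)))
E
python3 st.py
```

```text
tip [ 0.4791 -0.022   0.0575] force tool [-9.5 -1.8 -0.9] [-0.04 -0.07 -0.66] [-0.24  0.33  2.4   1.94  0.24 -1.25]
n -0.005904931707654553 up 0.00015968696902841917 right -7.511376778923976e-05
blade deg -39.305052936259465
```

Call:
jog_arm(motion=[[[0,0,0,7,0,0,1],[0,0,0,14,0,0,1],[0,0,0,20,0,0,1],[0,0,0,20,0,0,1]]])

```text
clock: 5.95
tool_pos: [0.4415, -0.0293, 0.1216]
orientation: [0.109, 0.859, 0.123, -0.485]
contact_force: [-1.9, 3.5, 0.2]
opening: 0.013
```

```bash
python3 st.py
python3 - <<'E'
from h import *
c=cam('wrist'); np.savez('w4.npz',*c); im=grab('wrist','w4.png')
H=np.array([.476,-.022,.0625]);u,v=proj('',[H],c)[0].astype(int)
cv2.imwrite('pics/w4c.png',cv2.resize(im[max(0,v-75):v+75,u-100:u+100,::-1],None,fx=4,fy=4,interpolation=2))
E
```

```text
tip [ 0.4788 -0.0214  0.0575] force tool [-0.7 -3.9  0.3] [-0.01 -0.34 -0.81] [-0.24  0.33  2.4   1.94  0.24 -0.9 ]
n -0.005711532247230157 up -0.0001360960224934234 right -0.0006480233472470826
blade deg -19.35240039967955
```

View pics/w4c.png

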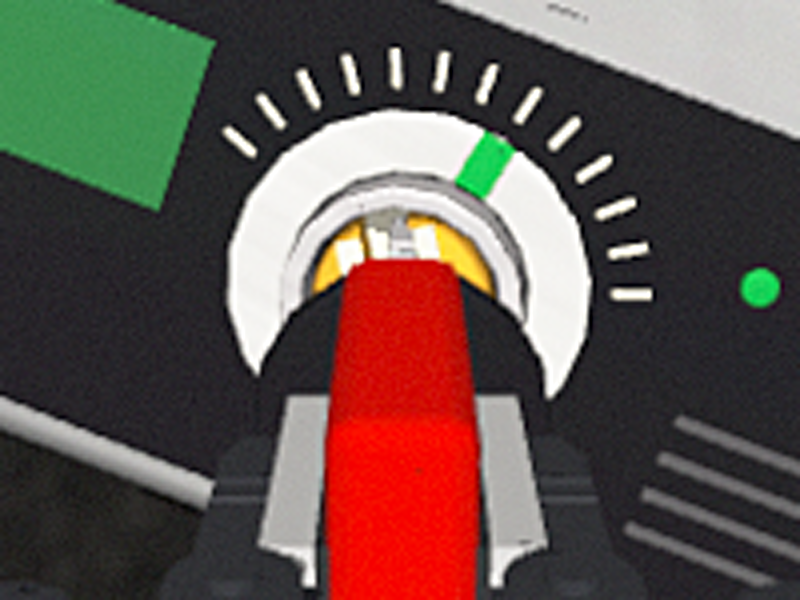

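The crop shows the screw following the blade with a lag: the white mark at (387,245) is about 10–15° behind, and the green marker is at (485,165). I'll turn further but stop short of the marker, then withdraw to calibrate the lag.

Call:
jog_arm(motion=[[[0,0,0,7,0,0,1],[0,0,0,14,0,0,1],[0,0,0,21,0,0,1],[0,0,0,26,0,0,1],[0,0,0,26,0,0,1]]])

```text
clock: 6.5
tool_pos: [0.4414, -0.0289, 0.1217]
orientation: [-0.085, 0.862, 0.012, -0.5]
contact_force: [-1.9, 3.8, 1.5]
opening: 0.0127
```

```bash
python3 st.py
python3 - <<'E'
from h import *
p,r,o=pose(); np.savez('turn1.npz',p=p,q=r.as_quat())
for s in([0,0,.02],[0,-.05,.03]):
  a,b,h=s; togo(p+h*n+b*up,r)
E
```

```text
tip [ 0.4787 -0.021   0.0575] force tool [-1.9 -3.8  1.4] [-0.09 -0.53 -0.79] [-0.24  0.33  2.4   1.94  0.24 -0.45]
n -0.0056378647630500565 up -0.00020756498415042688 right -0.0010691723321642488
blade deg 6.1785708218274555
shift mm [-19.9  -2.4   0.3] turn deg [0. 0. 0.]
shift mm [-29.8   1.8  50.1] turn deg [0. 0. 0.]
```

Call:
jog_arm(motion=[[[0,0,0,-4,0,0,1],[-7,-0.8,0,-4,0,0,1],[-14,-1.6,0.2,-4,0,0,1],[-20,-2.4,0.3,-4,0,0,1],[-26,0,20,-4,0,0,1],[-30,1.8,45,-4,0,0,1],[-30,1.8,45,-4,0,0,1],[-30,1.8,45,-4,0,0,1]]])

```text
clock: 7.3
tool_pos: [0.3874, -0.0281, 0.1252]
orientation: [-0.054, 0.864, 0.029, -0.5]
contact_force: [0.3, 0.2, -1.3]
opening: 0.0127
```

Run:
```python
from h import *
p,r,o=pose();print(p,o['qd'].round(2),o['joint_pos'].round(2),o['opening']);c=cam('wrist'); np.savez('w5.npz',*c); im=grab('wrist','w5.png')
H=np.array([.4765,-.022,.0605])
a=rect(im,c,H,right,up,32); b=rect(im,c,H-.008*n,right,up,32)
print(proj('',[H],c))
cv2.imwrite('pics/r5.png',np.hstack([a,b])[:,:,::-1])
```

```text
[ 0.38742379 -0.02810396  0.12522881] [ 0.01 -0.   -0.03 -0.02  0.    0.03] [-0.28  0.28  2.51  2.05  0.27 -0.68] 0.012668903100664325
[[320.08441114 144.07811618]]
```

View pics/r5.png

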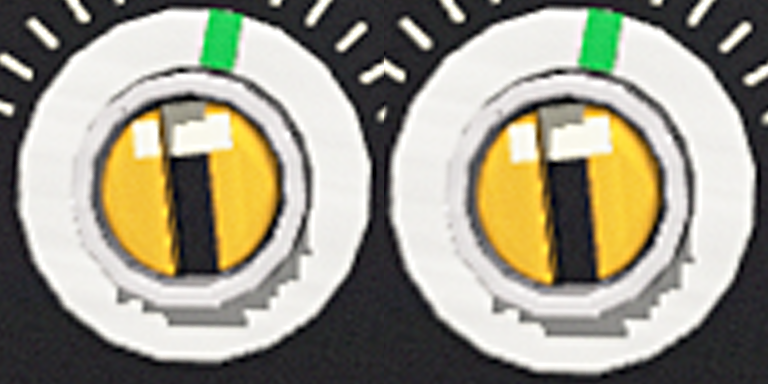

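The rectified view shows the screw at about -5° and the green marker at about +9 to +10°. I'll measure both precisely on 12 px/mm rectifications.

```bash
cat > meas.py <<'E'
from h import *
import sys
def meas(f,H,dn=.008,u0=up,ri=right,nn=n):
    c=tuple(np.load(f+'.npz').values()); im=cv2.imread('pics/'+f+'.png')
    G=rect(im,c,H-dn*nn,ri,u0,36,12).astype(int); h=432
    b,g,r=G[...,0],G[...,1],G[...,2]
    Y,X=np.mgrid[:864,:864]; rad=np.hypot(X-h,Y-h)/12
    gm=((g>120)&(r<90)&(g-r>60)&(rad<35)).astype(np.uint8)
    k,lab,s,cc=cv2.connectedComponentsWithStats(gm); i=1+np.argmax(s[1:,4]); gc=cc[i]
    big=cv2.convexHull(np.argwhere(((r>150)&(abs(r-b)<40)|(gm>0))&(rad<33.5)&(rad>22))[:,::-1].astype(np.int32))
    (ex,ey),ax,_=cv2.fitEllipse(big); ang=lambda p,q:np.degrees(np.arctan2(p[0]-q[0],q[1]-p[1]))
    print('ring c',((ex-h)/12,(h-ey)/12),'diam',np.array(ax)/12,'marker deg',ang(gc,(ex,ey)))
    pts=np.argwhere(lab==i)[:,::-1].astype(float); w=np.linalg.svd(pts-pts.mean(0),full_matrices=False)[2][0]; w*=-np.sign(w[1]);print('marker own axis',ang(w,(0,0)),np.hypot(*(gc-[ex,ey]))/12)
    G=rect(im,c,H,ri,u0,36,12).astype(int);b,g,r=G[...,0],G[...,1],G[...,2]
    br=((r>120)&(r-b>70)&(rad<18)).astype(np.uint8); k,lab,s,cc=cv2.connectedComponentsWithStats(br)
    idx=1+np.argsort(-s[1:,4])[:2]; hull=cv2.convexHull(np.argwhere(br>0)[:,::-1].astype(np.int32)); (hx,hy),ax,_=cv2.fitEllipse(hull)
    print('head c',((hx-h)/12,(h-hy)/12),np.array(ax)/12)
    for i in idx:
        # inner straight edge: right edge of left piece / left edge of right piece, per row
        P=[]; left=cc[i][0]<hx
        for y in range(int(hy-90),int(hy+110),2):
            q=np.where(lab[y]==i)[0]
            if len(q): P.append((q.max() if left else q.min(),y))
        P=np.array(P,float); a,b0=np.polyfit(P[:,1],P[:,0],1); res=P[:,0]-np.polyval((a,b0),P[:,1]); ok=abs(res)<8
        a,b0=np.polyfit(P[ok,1],P[ok,0],1); print('edge','L' if left else 'R','deg',-np.degrees(np.arctan(a)),ok.sum(),'x offset mm',(a*hy+b0-hx)/12)
    wh=(np.minimum(np.minimum(r,g),b)>170)&(np.hypot(X-hx,Y-hy)<13*12); q=np.argwhere(wh)[:,::-1].mean(0);print('white mark deg',ang(q,(hx,hy)),np.hypot(*(q-[hx,hy]))/12)
E
python3 -c "
from meas import *
meas('w5',np.array([.4765,-.022,.0605]))
print(np.load('turn1.npz')['p'])"
```

```text
ring c (-0.30388132731119794, 0.40774790445963544) diam [60.68323771 62.03399658] marker deg 9.801948273060649
marker own axis 10.92321230867516 25.29272410568512
head c (-0.47877756754557294, 0.5185267130533854) [29.2898229  29.65761312]
edge L deg -6.213937000494421 100 x offset mm -3.597493562817585
edge R deg -4.794445650842106 84 x offset mm 3.694984321830996
white mark deg -3.7308186493157236 8.670552015351761
[ 0.44141731 -0.02889642  0.1216632 ]
```

Screw at -5.2°, marker at +9.9°, and the blade lag under contact is 11.4°. I'll reinsert and turn until the blade is at +21.3°.

Run:
```python
from h import *
d=np.load('turn1.npz');p,q=d['p'],R.from_quat(d['q'])
for h in(.022,.0): togo(p+h*n,q*R.from_rotvec([np.radians(-4),0,0]))
togo(p,q*R.from_rotvec([np.radians(15.1),0,0]))
```

```text
shift mm [  8.   -1.6 -44. ] turn deg [ 0.1  -0.04 -0.02]
shift mm [ 29.8   1.1 -44.1] turn deg [ 0.1  -0.04 -0.02]
shift mm [ 29.8   1.1 -44.1] turn deg [19.2  -0.04 -0.02]
```

Call:
jog_arm(motion=[[[3,-0.5,-22,0,0,0,1],[8,-1.6,-44,0,0,0,1],[8,-1.6,-44,0,0,0,1],[15,-0.8,-44,0,0,0,1],[22,0.2,-44,0,0,0,1],[29.8,1.1,-44,0,0,0,1],[29.8,1.1,-44,0,0,0,1],[29.8,1.1,-44,6,0,0,1],[29.8,1.1,-44,12,0,0,1],[29.8,1.1,-44,17,0,0,1],[29.8,1.1,-44,19.2,0,0,1],[29.8,1.1,-44,19.2,0,0,1]]])

```text
clock: 8.55
tool_pos: [0.4418, -0.0286, 0.1219]
orientation: [-0.197, 0.844, -0.053, -0.497]
contact_force: [0.1, 2.7, 0.5]
opening: 0.0129
```

```bash
python3 st.py
python3 - <<'E'
from h import *
p,r,o=pose(); np.savez('turn2.npz',p=p,q=r.as_quat())
for b,h in((0,.02),(-.045,.03)): togo(p+h*n+b*up,r)
E
```

```text
tip [ 0.4792 -0.0207  0.0579] force tool [-0.1 -2.6  0.7] [-0.06 -0.29 -0.49] [-0.23  0.33  2.4   1.95  0.24 -0.19]
n -0.005588483629029736 up 0.00040748204036556964 right -0.001406152536976712
blade deg 21.10057560765596
shift mm [-19.9  -2.3   0.9] turn deg [0. 0. 0.]
shift mm [-29.8  12.9  43.2] turn deg [0. 0. 0.]
```

Call:
jog_arm(motion=[[[0,0,0,-4,0,0,1],[-7,-0.8,0.3,-4,0,0,1],[-14,-1.6,0.6,-4,0,0,1],[-20,-2.4,0.9,-4,0,0,1],[-26,5,20,-12,0,0,1],[-30,13,43,-20,0,0,1],[-30,13,43,-20,0,0,1],[-30,13,43,-20,0,0,1]]])

```text
clock: 9.35
tool_pos: [0.3859, -0.0271, 0.1248]
orientation: [-0.047, 0.864, 0.034, -0.5]
contact_force: [-0.4, -0.3, -1.1]
opening: 0.013
```

Run:
```python
from meas import *
c=cam('wrist'); np.savez('w6.npz',*c); im=grab('wrist','w6.png')
meas('w6',np.array([.4765,-.022,.0605]))
print(pose()[2]['joint_pos'].round(2))
```

```text
ring c (-0.5883738199869791, 0.3106333414713542) diam [60.85966492 61.05880737] marker deg 10.527318256296727
marker own axis 11.279424372472299 25.49797407098032
head c (-0.4620920817057292, 0.5370559692382812) [29.30497996 29.63945262]
edge L deg 9.400425459134 100 x offset mm -3.679735355890339
edge R deg 10.792365465925393 47 x offset mm 3.8577475433102677
white mark deg 11.8206504477564 8.795656806905185
[-0.28  0.28  2.51  2.05  0.27 -0.69]
```

The adjuster is at +10.1° by the slot edges against the marker at +10.2°, so it is set. Now to the lock screw: vertical tool, spinning about half a turn on the way.

Run:
```python
from h import *
T=np.array([.563,-.0245,.09+.035+L]); a=0
togo(T,axes([0,0,-1],[1,0,0]))
```

```text
shift mm [  24.2   -9.9 -188.9] turn deg [-88.91 -28.85 -18.29]
```

Call:
jog_arm(motion=[[[-15,0,-8,-7,-2,-1.5,1],[-25,-2,-25,-14,-4.6,-3,1],[-25,-3,-45,-22,-7,-4.5,1],[-20,-4,-65,-29.5,-9.5,-6,1],[-15,-5,-85,-37,-12,-7.6,1],[-10,-6,-105,-44.5,-14.4,-9.1,1],[-5,-7,-125,-52,-16.8,-10.7,1],[0,-8,-145,-59,-19.2,-12.2,1],[10,-9,-165,-66.7,-21.6,-13.7,1],[20,-10,-185,-74,-24,-15.2,1],[24,-10,-189,-81.5,-26.4,-16.8,1],[24,-10,-189,-89,-28.8,-18.3,1]]])

```text
clock: 10.6
tool_pos: [0.5653, -0.0251, 0.2004]
orientation: [0.403, 0.615, 0.423, -0.529]
contact_force: [-0.1, 0.0, -2.3]
opening: 0.0129
```

Run:
```python
from h import *
p,r,o=pose();print(p,r.as_matrix().round(3),o['joint_pos'].round(2),o['opening'])
T=np.array([.563,-.0245,.09+.035+L]); a=np.radians(84)
togo(T+[-.04,0,0],axes([0,0,-1],[np.cos(a),np.sin(a),0]))
togo(T,axes([0,0,-1],[np.cos(a),np.sin(a),0]))
```

```text
[ 0.56533873 -0.02510116  0.20044819] [[ 0.083  0.947 -0.31 ]
 [ 0.094 -0.317 -0.944]
 [-0.992  0.049 -0.115]] [-0.12  0.37  1.85  0.14  0.86  0.12] 0.012917185903449804
shift mm [ -2.6 -40.3  12.6] turn deg [-102.18   -2.26   -7.93]
shift mm [ 0.7 -2.4  0.3] turn deg [-102.18   -2.26   -7.93]
```

Run:
```python
from h import *
T=np.array([.563,-.0245,.09+.025+L]); a=np.radians(84)
togo(T+[-.01,-.04,0],axes([0,0,-1],[np.cos(a),np.sin(a),0]))
```

```text
shift mm [ 6.   0.3 42.3] turn deg [-102.18   -2.26   -7.93]
```

Call:
jog_arm(motion=[[[1,0,4,-8.4,-0.2,-0.6,1],[1,0,8,-16.8,-0.4,-1.3,1],[2,0,12,-25,-0.6,-2,1],[2,0,16,-33.5,-0.8,-2.6,1],[3,0,20,-42,-1,-3.3,1],[3,0,24,-50.5,-1.2,-4,1],[4,0,28,-59,-1.4,-4.6,1],[4,0,32,-67,-1.6,-5.3,1],[5,0,36,-75.5,-1.8,-6,1],[6,0,42,-84,-2,-6.6,1],[6,0,42,-92.4,-2.2,-7.3,1],[6,0,42,-102,-2.3,-7.9,1]]])

```text
clock: 11.8
tool_pos: [0.5539, -0.0649, 0.1901]
orientation: [0.706, 0.043, 0.705, -0.045]
contact_force: [0.9, -0.1, -1.3]
opening: 0.0128
```

Call:
jog_arm(motion=[[[0,0,0,-6,0,0,1],[0,0,0,-7,0,0,1],[0,0,0,-7,0,0,1]]])

```text
clock: 12.1
tool_pos: [0.5545, -0.0651, 0.1904]
orientation: [0.708, 0.001, 0.706, -0.003]
contact_force: [0.5, -0.4, -1.2]
opening: 0.0128
```

Run:
```python
from h import *
p,r,o=pose();print(p,r.as_matrix().round(3),o['joint_pos'].round(2),o['opening'],o['qd'].round(2))
c=cam('wrist'); np.savez('w7.npz',*c); im=grab('wrist','w7.png')
H=np.array([.563,-.0245,.09]);ux=Rz.apply([1,0,0])
print(proj('',[H],c))
cv2.imwrite('pics/r7.png',np.hstack([rect(im,c,H,right,ux,32),rect(im,c,H-[0,0,.008],right,ux,32)])[:,:,::-1])
```

```text
[ 0.55451772 -0.06514404  0.19037016] [[ 0.002  0.006  1.   ]
 [-0.003  1.    -0.006]
 [-1.    -0.003  0.002]] [-0.14  0.4   1.82 -0.    0.92 -1.7 ] 0.012838366874827296 [-0.   -0.    0.01  0.01  0.    0.  ]
[[374.15404885 217.93902361]]
```

View pics/r7.png

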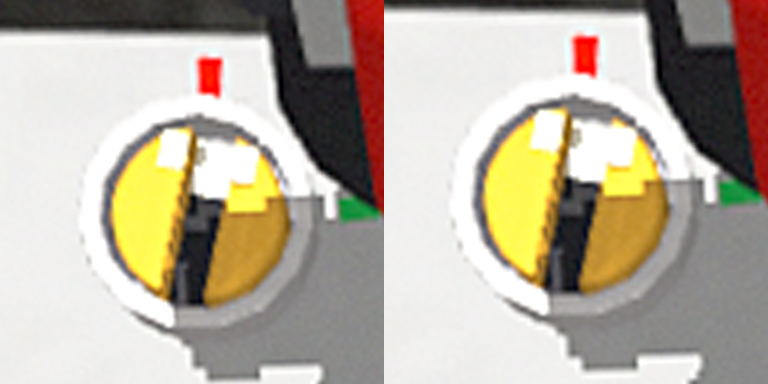

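The rectified view shows the lock head at about +1.3 mm right and 3 mm down of my guess, with the slot at about +8.6° in the unit frame. I'll triangulate and move above it.

Run:
```python
from h import *
ux=Rz.apply([1,0,0])
c2=tuple(np.load('w2.npz').values());c7=tuple(np.load('w7.npz').values())
P2=np.array([.5617,-.0247,.087]);P7=np.array([.563,-.0245,.09])+.0013*right-.003*ux
o2=-c2[1].T@c2[2];o7=-c7[1].T@c7[2];d2=P2-o2;d7=P7-o7
s=np.linalg.lstsq(np.c_[d2,-d7],o7-o2,rcond=None)[0];print(o2+s[0]*d2,o7+s[1]*d7,o2,o7)
# top camera
print(onz('top',(265+291/8,185+141/8),.09))
H=np.array([.5605,-.0255,.0905]); z=np.array([0,0,1.])
Rt=tool(8.6,-z,z,ux,-1)
for h in(.012,-.004,-.006): togo(H+[0,0,h+L],Rt)
```

```text
[ 0.56008012 -0.02548932  0.08947914] [ 0.56014141 -0.02561631  0.08947876] [ 0.42030309 -0.09359845  0.30339986] [ 0.48062192 -0.06468609  0.31877394]
[ 0.55850061 -0.02808368  0.09      ]
shift mm [13.1 39.7  5.9] turn deg [10.06  0.13  0.15]
shift mm [29.1 39.7  5.9] turn deg [10.06  0.13  0.15]
shift mm [31.1 39.7  5.9] turn deg [10.06  0.13  0.15]
```

Call:
jog_arm(motion=[[[0,20,3,5,0,0,1],[4,39.7,5.8,10,0,0,1],[12,39.7,5.8,10,0,0,1],[12,39.7,5.8,10,0,0,1],[18,39.7,5.8,10,0,0,1],[24,39.7,5.8,10,0,0,1],[28,39.7,5.8,10,0,0,1],[31,39.7,5.8,10,0,0,1],[31,39.7,5.8,10,0,0,1]]])

```text
clock: 13.05
tool_pos: [0.5604, -0.0257, 0.1588]
orientation: [0.705, 0.063, 0.704, -0.065]
contact_force: [0.2, 0.7, -1.4]
opening: 0.0129
```

```bash
cat > sl.py <<'E'
from h import *
p,r,o=pose();ux=Rz.apply([1,0,0]);print('tip',(p+r.apply([L,0,0])).round(4),'force tool',r.inv().apply(o['contact_force']).round(1),r.inv().apply(o['wrist_torque']).round(2),o['joint_pos'].round(2))
u=r.apply([0,0,1]);print('blade deg',np.degrees(np.arctan2(u@right,u@ux)))
E
python3 sl.py
```

```text
tip [ 0.5605 -0.026   0.0842] force tool [1.4 0.7 0.1] [-0.02  0.01 -0.01] [-0.07  0.45  1.83 -0.    0.86 -1.45]
blade deg 8.553395664430115
```

Call:
jog_arm(motion=[[[0,0,0,8,0,0,1],[0,0,0,16,0,0,1],[0,0,0,24,0,0,1],[0,0,0,32,0,0,1],[0,0,0,40,0,0,1],[0,0,0,48,0,0,1],[0,0,0,56,0,0,1],[0,0,0,64,0,0,1],[0,0,0,72,0,0,1],[0,0,0,80,0,0,1],[0,0,0,80,0,0,1]]])

```text
clock: 14.15
tool_pos: [0.5596, -0.026, 0.1588]
orientation: [-0.499, -0.501, -0.497, 0.503]
contact_force: [-2.9, -0.8, -0.1]
opening: 0.013
```

```bash
python3 sl.py
```

```text
tip [ 0.5596 -0.0262  0.0842] force tool [ 0.1 -2.9  0.8] [-0.07 -0.32 -0.67] [-0.07  0.45  1.83 -0.    0.86 -0.06]
blade deg 88.61051847034987
```

Call:
jog_arm(motion=[[[0,0,0,4,0,0,1],[0,0,0,8,0,0,1],[0,0,0,11,0,0,1],[0,0,0,12,0,0,1],[0,0,0,12,0,0,1]]])

```text
clock: 14.65
tool_pos: [0.5593, -0.0261, 0.1588]
orientation: [-0.445, -0.549, -0.443, 0.551]
contact_force: [-3.2, -1.7, -0.2]
opening: 0.0127
```

```bash
python3 sl.py
```

```text
tip [ 0.5592 -0.0264  0.0842] force tool [ 0.2 -2.8  2.3] [-0.75 -0.36 -0.61] [-0.07  0.45  1.84 -0.    0.86  0.15]
blade deg 100.39102853823286
```

Call:
jog_arm(motion=[[[0,0,0,2,0,0,1],[0,0,0,4,0,0,1],[0,0,0,4,0,0,1]]])

```text
clock: 14.95
tool_pos: [0.5592, -0.0261, 0.1588]
orientation: [-0.427, -0.563, -0.425, 0.566]
contact_force: [-2.0, -0.6, 0.7]
opening: 0.013
```

```bash
python3 sl.py
```

```text
tip [ 0.5591 -0.0264  0.0842] force tool [-0.7 -1.7  1.1] [-1.25 -0.27 -0.49] [-0.07  0.45  1.84 -0.01  0.86  0.22]
blade deg 104.18137558147077
```

Torque rose to 1.25 N·m with little motion, so the screw is at its stop. I'll release, withdraw and check.

Call:
jog_arm(motion=[[[0,0,0,-4,0,0,1],[0,0,0,-8,0,0,1],[-8,0,0,-8,0,0,1],[-16,0,0,-8,0,0,1],[-26,0,0,-8,0,0,1],[-40,0,25,-8,0,0,1],[-45,0,50,-8,0,0,1],[-45,0,50,-8,0,0,1],[-45,0,50,-8,0,0,1]]])

```text
clock: 15.85
tool_pos: [0.5458, -0.0743, 0.2051]
orientation: [-0.465, -0.533, -0.462, 0.535]
contact_force: [-0.3, -0.2, -1.6]
opening: 0.0127
```

Run:
```python
from meas import *
p,r,o=pose();print(p,r.as_matrix().round(3),o['joint_pos'].round(2),o['opening'],o['qd'].round(2))
c=cam('wrist'); np.savez('w8.npz',*c); im=grab('wrist','w8.png')
H=np.array([.5603,-.0256,.0895]);ux=Rz.apply([1,0,0]);A=np.array([.4765,-.022,.0605])
print(proj('',[H,A],c))
cv2.imwrite('pics/r8.png',np.hstack([rect(im,c,H,right,ux,32),rect(im,c,A,right,up,32)])[:,:,::-1])
try: meas('w8',A)
except Exception as e: print(e)
# return
g=np.load('grasp.npz'); q=R.from_quat(g['q']); togo(g['p']+[0,0,.1],q); togo(g['p']+[0,0,.1],q*R.from_rotvec([np.pi,0,0]))
```

```text
[ 0.54581279 -0.07430874  0.20505238] [[ 0.001  0.99  -0.141]
 [-0.004 -0.141 -0.99 ]
 [-1.     0.001  0.004]] [-0.15  0.37  1.83 -0.    0.95 -0.01] 0.012717099521071647 [ 0.02  0.02  0.01  0.   -0.   -0.  ]
[[329.18492796 133.88400547]
 [226.23100301 140.85669487]]
ring c (0.04868316650390625, 0.18047078450520834) diam [65.38612874 67.46973674] marker deg 14.72625691786574
marker own axis 10.972821864478222 20.319485341260293
head c (0.06543731689453125, -2.834477742513021) [29.53564707 29.88847605]
edge R deg 9.689334107255483 98 x offset mm 1.9177602961137457
edge L deg 7.598574804455711 47 x offset mm -3.694892915587578
white mark deg 13.805056435114965 6.4685528912533385
shift mm [ 26.5  37.3 366.3] turn deg [55.96  0.2  -0.17]
shift mm [ 26.5  37.3 366.3] turn deg [-124.04    0.2     0.24]
```

View pics/r8.png

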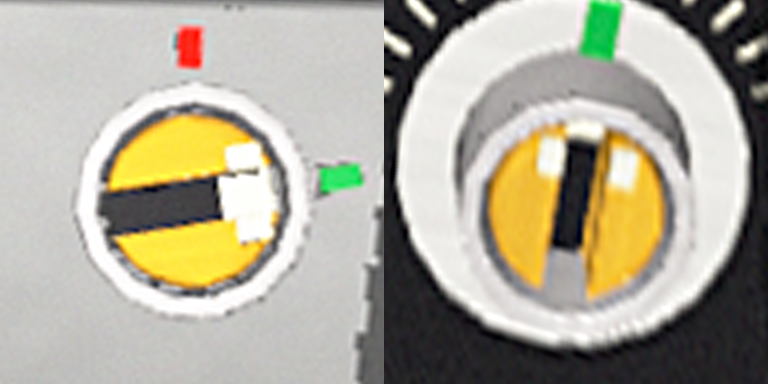

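The view shows the lock mark at about 78–81° beside the green mark (about 80°), and the adjuster still at its marker. I'll check the lock slot's edges numerically before returning the key.

Run:
```python
from meas import *
ux=Rz.apply([1,0,0]);meas('w8',np.array([.5603,-.0256,.0895]),.009,right,-ux,np.array([0,0,1.]))
g=np.load('grasp.npz');print(g['p'])
```

```text
ring c (0.0012639363606770833, -0.0002492268880208333) diam [66.99124146 66.99562073] marker deg -5.90034908349454
marker own axis -11.114647900310583 26.493114959575475
head c (1.4203948974609375, 0.04852294921875) [28.94379171 29.30327606]
edge L deg -8.765271793133213 51 x offset mm -3.6241729133687435
edge R deg -8.138335880346016 98 x offset mm 3.8803670683938236
white mark deg -7.270690855821332 8.892107378190405
[ 0.53143318 -0.44186078  0.07955374]
```

The lock slot is at 81.5° against the stop at about 80–81°, so it is locked. Returning the key.

Call:
jog_arm(motion=[[[0,3,30,5,0,0,1],[0,7,75,12,0,0,1],[2,12,123,20,0,0,1],[5,17,171,28,0,0,1],[9,22,219,36,0,0,1],[14,27,267,44,0,0,1],[20,32,315,51,0.1,-0.1,1],[26,36,350,56,0.2,-0.2,1],[26.5,37.3,366,56,0.2,-0.2,1],[26.5,37.3,366,56,0.2,-0.2,1],[26.5,37.3,366,56,0.2,-0.2,1]]])

```text
clock: 17.0
tool_pos: [0.5317, -0.4402, 0.1792]
orientation: [-0.159, -0.689, -0.16, 0.689]
contact_force: [-0.0, 0.6, -1.5]
opening: 0.0127
```

Run:
```python
from h import *
g=np.load('grasp.npz'); q=R.from_quat(g['q']); togo(g['p']+[0,0,.06],q); togo(g['p'],q)
c=cam('wrist'); np.savez('w9.npz',*c); im=grab('wrist','w9.png')
print(pose()[2]['joint_pos'].round(2))
C=[(.5311,-.4417,.05)];print(proj('',C,c))
```

```text
shift mm [39.7  1.5  0.9] turn deg [0.05 0.02 0.1 ]
shift mm [99.7  1.6  0.9] turn deg [0.05 0.02 0.1 ]
[-0.71  0.59  1.52  0.    1.04  0.41]
[[320.07068445 196.53153074]]
```

View pics/w9.png

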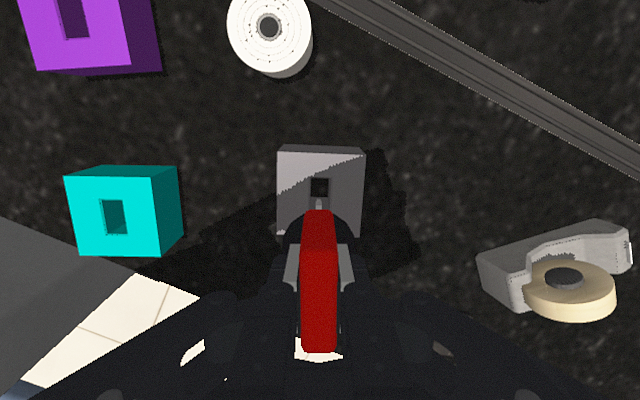

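The view shows the blade lined up with the stand's hole at (320,188). Lowering.

Call:
jog_arm(motion=[[[20,1.5,0.9,0,0,0,1],[40,1.5,0.9,0,0,0,1],[48,1.5,0.9,0,0,0,1],[56,1.5,0.9,0,0,0,1],[66,1.6,0.9,0,0,0,1],[76,1.6,0.9,0,0,0,1],[86,1.6,0.9,0,0,0,1],[93,1.6,0.9,0,0,0,1],[98,1.6,0.9,0,0,0,1],[100.5,1.6,0.9,0,0,0,1],[100.5,1.6,0.9,0,0,0,1]]])

```text
clock: 18.15
tool_pos: [0.5316, -0.4416, 0.0796]
orientation: [-0.159, -0.689, -0.16, 0.689]
contact_force: [-1.3, 2.3, 3.4]
opening: 0.0127
```

Call:
jog_arm(motion=[[[1,0,0,0,0,0,1],[1,0,0,0,0,0,0.4],[1,0,0,0,0,0,0.3],[0,0,0,0,0,0,0.2],[0,0,0,0,0,0,0.2],[-20,0,0,0,0,0,0],[-60,0,0,0,0,0,0],[-105,0,0,0,0,0,0],[-140,0,0,0,0,0,0],[-140,0,0,0,0,0,0],[-140,0,0,0,0,0,0]]])

```text
clock: 19.25
tool_pos: [0.5321, -0.4421, 0.2206]
orientation: [0.159, 0.689, 0.16, -0.689]
contact_force: [-0.6, -0.0, -0.3]
opening: 0.0851
```

Run:
```python
from h import *
c=cam('wrist'); im=grab('wrist','w10.png')[:,:,::-1].astype(int)
m=((im[:,:,2]>90)&(im[:,:,1]<60)&(im[:,:,0]<60)); m[:, :280]=0; m[:,370:]=0; m[:130]=0; m[250:]=0
ys,xs=np.where(m);print(m.sum(),xs.min(),xs.max(),ys.min(),ys.max())
x,y,a=.5311,-.4413,.4576; ca,sa=np.cos(a),np.sin(a)
q=proj('',[[x+ca*i*.022-sa*j*.007,y+sa*i*.022+ca*j*.007,z] for i in(-1,1) for j in(-1,1) for z in(.055,.105)],c)
print('model at seat',q.min(0),q.max(0)); print(pose()[2]['contact_force'])
cv2.imwrite('pics/w10c.png',cv2.resize(im[100:280,220:420].astype(np.uint8),None,fx=3,fy=3))
```

```text
1110 309 326 161 224
model at seat [307.51817928 161.50767098] [326.04961355 227.28998608]
[-0.38291815  0.4416755  -0.81036268]
```

The key's outline matches the seated model: 1110 red pixels against 1113 at the start, with the same box. The robot is clear, so I'm handing in.

```bash
python3 -c "
from station import robot
print(robot.finish_job())"
```

```text
the job is handed in; nothing more can be done
None
```

The adjuster is set, the lock screw is turned to its stop, and the key is back in its stand. I handed the job in at about 19 s, with the gripper open and about 140 mm above the key.

- **Adjuster:** I turned it clockwise with the key in two passes. A close wrist view then put the slot edges at about 10.1° and the green marker at 10.2–10.5° from its centre. The marker's own edge direction gave about 11.3°, and the white mark's centroid gave 11.8°. A steeper view after locking read 8.6° for the slot; I count it less reliable, but it leaves about 1–2° of disagreement.
- **Lock screw:** I turned it clockwise until the torque rose to 1.25 N·m, meaning it was at its stop. The slot then read about 81.5° against the green mark at 79–80.5°.
- **Key:** I put it back at the pose it was taken from. After release its red outline matched the first view (1110 against 1113 pixels, same size box), so it stands upright and fully down. That last check was numerical only, because the picture limit was reached.
- **Other things on the counter:** I felt no unexpected contact on any move, but I made no separate final check of their positions.

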